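Transfer the optics to the empty rack in reverse order

TASK

Four optical parts stand in a row in the loading rack, the full one. Move them all to the other, empty rack in the reverse order as seen from the robot: the leftmost part goes into the rightmost place, the next one beside it, and so on to the rightmost part, which goes into the leftmost place; set each one upright in the middle of its place and let go. Leave the dropper bottle standing where it is.

Things in the scene. Friction and masses are not known exactly. Their poses are not given: they have to be found in the camera images.
- target_rack: Fixed empty rack, aluminium, 70 mm deep (x, away from the robot), 220 mm long (y, to the robot's left). Four places in a row: centres at x = 0, y = +82.5, +27.5, -27.5, -82.5 mm. Walls and dividers 3 mm thick, tops 12 mm above the table; floor 5 mm above it; a place is 64 x 52 mm inside. Origin: middle of its underside, on the table. Left or right of the loading rack, turned up to 9 degrees.
- pocket_lens_tube: Fixed, one of four identical single pockets forming the loading rack, the one where the lens tube stands at the start; its place in the row varies. Aluminium, 70 mm deep (x, away from the robot), 55 mm along the row (y, to the left), walls 3 mm thick, tops 12 mm above the table, floor 5 mm above it. Origin: middle of its underside, on the table.
- pocket_cap: Fixed, one of four identical single pockets forming the loading rack, the one where the cap stands at the start; its place in the row varies. Aluminium, 70 mm deep (x, away from the robot), 55 mm along the row (y, to the left), walls 3 mm thick, tops 12 mm above the table, floor 5 mm above it. Origin: middle of its underside, on the table.
- pocket_post: Fixed, one of four identical single pockets forming the loading rack, the one where the post stands at the start; its place in the row varies. Aluminium, 70 mm deep (x, away from the robot), 55 mm along the row (y, to the left), walls 3 mm thick, tops 12 mm above the table, floor 5 mm above it. Origin: middle of its underside, on the table.
- pocket_mirror_mount: Fixed, one of four identical single pockets forming the loading rack, the one where the mirror mount stands at the start; its place in the row varies. Aluminium, 70 mm deep (x, away from the robot), 55 mm along the row (y, to the left), walls 3 mm thick, tops 12 mm above the table, floor 5 mm above it. Origin: middle of its underside, on the table.
- lens_tube: Loose black lens tube, an open cylinder 30 mm across and 30 mm high. Stands upright at the start; origin: middle of its underside, z up.
- cap: Loose black port cap, stepped round, 33 mm across and 35 mm high. Stands upright at the start; origin: middle of its underside, z up.
- post: Loose slim steel optical post, 13 mm across and 53 mm high with the black stud on its top. Stands upright at the start; origin: middle of its underside, z up.
- mirror_mount: Loose black kinematic mirror mount: two upright plates, 46 mm wide (its x) and 46 mm high, which together fill y = 0 to +16 mm; three white knobs stick out behind them to y = -22 mm. Grasp it by the side edges of the plates (46 mm, along its x) at y = +8 mm. Its x is within 7 degrees of the pocket's x. Stands upright at the start; origin: middle of its underside, z up.
- dropper: Loose amber dropper bottle with a black bulb, 33 mm across and 102 mm high, standing on the table left of the racks; a bystander. Fixed obstacles: a spectrometer behind it, 240 mm high (front at world x = 0.47 m, y = 0.10 to 0.47 m), and a screen behind the right rack, 430 mm high (x = 0.58 m and beyond, y = -0.08 to -0.62 m). Stands upright at the start; origin: middle of its underside, z up.
Not all that is in view belongs to the job. What is shaped like the cap but turquoise is not meant.

How it is judged (in metres and radians):
At the end, for the whole second after the job is handed in: Each part stands upright (within 0.15 rad) and at rest on the floor of its place in the target rack, its axis within 15 mm of the middle of the place both along and across the row, and the order from left to right is the reverse of the one in which the parts stood in the loading rack (((y of each of pocket_cap, pocket_post, pocket_mirror_mount in the frame of pocket_lens_tube below 0 m and y of lens_tube in the frame of target_rack between -0.0975 and -0.0675 m) or (y of pocket_cap in the frame of pocket_lens_tube above 0 m and y of each of pocket_post, pocket_mirror_mount in the frame of pocket_lens_tube below 0 m and y of lens_tube in the frame of target_rack between -0.0425 and -0.0125 m) or (y of each of pocket_cap, pocket_mirror_mount in the frame of pocket_lens_tube below 0 m and y of pocket_post in the frame of pocket_lens_tube above 0 m and y of lens_tube in the frame of target_rack between -0.0425 and -0.0125 m) or (y of each of pocket_cap, pocket_post in the frame of pocket_lens_tube below 0 m and y of pocket_mirror_mount in the frame of pocket_lens_tube above 0 m and y of lens_tube in the frame of target_rack between -0.0425 and -0.0125 m) or (y of each of pocket_cap, pocket_post in the frame of pocket_lens_tube above 0 m and y of pocket_mirror_mount in the frame of pocket_lens_tube below 0 m and y of lens_tube in the frame of target_rack between 0.0125 and 0.0425 m) or (y of each of pocket_cap, pocket_mirror_mount in the frame of pocket_lens_tube above 0 m and y of pocket_post in the frame of pocket_lens_tube below 0 m and y of lens_tube in the frame of target_rack between 0.0125 and 0.0425 m) or (y of pocket_cap in the frame of pocket_lens_tube below 0 m and y of each of pocket_post, pocket_mirror_mount in the frame of pocket_lens_tube above 0 m and y of lens_tube in the frame of target_rack between 0.0125 and 0.0425 m) or (y of each of pocket_cap, pocket_post, pocket_mirror_mount in the frame of pocket_lens_tube above 0 m and y of lens_tube in the frame of target_rack between 0.0675 and 0.0975 m)) and x of lens_tube in the frame of target_rack between -0.015 and 0.015 m and z of lens_tube in the frame of target_rack between 0 and 0.009 m and angle between each of lens_tube, cap, post, mirror_mount's own z axis and vertical below 0.15 rad and linear speed of each of lens_tube, cap, post, mirror_mount below 0.02 m/s and ((y of each of pocket_lens_tube, pocket_post, pocket_mirror_mount in the frame of pocket_cap below 0 m and y of cap in the frame of target_rack between -0.0975 and -0.0675 m) or (y of pocket_lens_tube in the frame of pocket_cap above 0 m and y of each of pocket_post, pocket_mirror_mount in the frame of pocket_cap below 0 m and y of cap in the frame of target_rack between -0.0425 and -0.0125 m) or (y of each of pocket_lens_tube, pocket_mirror_mount in the frame of pocket_cap below 0 m and y of pocket_post in the frame of pocket_cap above 0 m and y of cap in the frame of target_rack between -0.0425 and -0.0125 m) or (y of each of pocket_lens_tube, pocket_post in the frame of pocket_cap below 0 m and y of pocket_mirror_mount in the frame of pocket_cap above 0 m and y of cap in the frame of target_rack between -0.0425 and -0.0125 m) or (y of each of pocket_lens_tube, pocket_post in the frame of pocket_cap above 0 m and y of pocket_mirror_mount in the frame of pocket_cap below 0 m and y of cap in the frame of target_rack between 0.0125 and 0.0425 m) or (y of each of pocket_lens_tube, pocket_mirror_mount in the frame of pocket_cap above 0 m and y of pocket_post in the frame of pocket_cap below 0 m and y of cap in the frame of target_rack between 0.0125 and 0.0425 m) or (y of pocket_lens_tube in the frame of pocket_cap below 0 m and y of each of pocket_post, pocket_mirror_mount in the frame of pocket_cap above 0 m and y of cap in the frame of target_rack between 0.0125 and 0.0425 m) or (y of each of pocket_lens_tube, pocket_post, pocket_mirror_mount in the frame of pocket_cap above 0 m and y of cap in the frame of target_rack between 0.0675 and 0.0975 m)) and x of cap in the frame of target_rack between -0.015 and 0.015 m and z of cap in the frame of target_rack between 0 and 0.009 m and ((y of each of pocket_lens_tube, pocket_cap, pocket_mirror_mount in the frame of pocket_post below 0 m and y of post in the frame of target_rack between -0.0975 and -0.0675 m) or (y of pocket_lens_tube in the frame of pocket_post above 0 m and y of each of pocket_cap, pocket_mirror_mount in the frame of pocket_post below 0 m and y of post in the frame of target_rack between -0.0425 and -0.0125 m) or (y of each of pocket_lens_tube, pocket_mirror_mount in the frame of pocket_post below 0 m and y of pocket_cap in the frame of pocket_post above 0 m and y of post in the frame of target_rack between -0.0425 and -0.0125 m) or (y of each of pocket_lens_tube, pocket_cap in the frame of pocket_post below 0 m and y of pocket_mirror_mount in the frame of pocket_post above 0 m and y of post in the frame of target_rack between -0.0425 and -0.0125 m) or (y of each of pocket_lens_tube, pocket_cap in the frame of pocket_post above 0 m and y of pocket_mirror_mount in the frame of pocket_post below 0 m and y of post in the frame of target_rack between 0.0125 and 0.0425 m) or (y of each of pocket_lens_tube, pocket_mirror_mount in the frame of pocket_post above 0 m and y of pocket_cap in the frame of pocket_post below 0 m and y of post in the frame of target_rack between 0.0125 and 0.0425 m) or (y of pocket_lens_tube in the frame of pocket_post below 0 m and y of each of pocket_cap, pocket_mirror_mount in the frame of pocket_post above 0 m and y of post in the frame of target_rack between 0.0125 and 0.0425 m) or (y of each of pocket_lens_tube, pocket_cap, pocket_mirror_mount in the frame of pocket_post above 0 m and y of post in the frame of target_rack between 0.0675 and 0.0975 m)) and x of post in the frame of target_rack between -0.015 and 0.015 m and z of post in the frame of target_rack between 0 and 0.009 m and ((y of each of pocket_lens_tube, pocket_cap, pocket_post in the frame of pocket_mirror_mount below 0 m and y of mirror_mount in the frame of target_rack between -0.0975 and -0.0675 m) or (y of pocket_lens_tube in the frame of pocket_mirror_mount above 0 m and y of each of pocket_cap, pocket_post in the frame of pocket_mirror_mount below 0 m and y of mirror_mount in the frame of target_rack between -0.0425 and -0.0125 m) or (y of each of pocket_lens_tube, pocket_post in the frame of pocket_mirror_mount below 0 m and y of pocket_cap in the frame of pocket_mirror_mount above 0 m and y of mirror_mount in the frame of target_rack between -0.0425 and -0.0125 m) or (y of each of pocket_lens_tube, pocket_cap in the frame of pocket_mirror_mount below 0 m and y of pocket_post in the frame of pocket_mirror_mount above 0 m and y of mirror_mount in the frame of target_rack between -0.0425 and -0.0125 m) or (y of each of pocket_lens_tube, pocket_cap in the frame of pocket_mirror_mount above 0 m and y of pocket_post in the frame of pocket_mirror_mount below 0 m and y of mirror_mount in the frame of target_rack between 0.0125 and 0.0425 m) or (y of each of pocket_lens_tube, pocket_post in the frame of pocket_mirror_mount above 0 m and y of pocket_cap in the frame of pocket_mirror_mount below 0 m and y of mirror_mount in the frame of target_rack between 0.0125 and 0.0425 m) or (y of pocket_lens_tube in the frame of pocket_mirror_mount below 0 m and y of each of pocket_cap, pocket_post in the frame of pocket_mirror_mount above 0 m and y of mirror_mount in the frame of target_rack between 0.0125 and 0.0425 m) or (y of each of pocket_lens_tube, pocket_cap, pocket_post in the frame of pocket_mirror_mount above 0 m and y of mirror_mount in the frame of target_rack between 0.0675 and 0.0975 m)) and x of mirror_mount in the frame of target_rack between -0.015 and 0.015 m and z of mirror_mount in the frame of target_rack between 0 and 0.009 m); the robot touches nothing.
It fails at once if the dropper bottle is shifted by more than 40 mm or tipped (distance of dropper from where it was at the start of the episode above 0.04 m or angle between dropper's own z axis and vertical above 0.4 rad).
It also fails if it takes over 99 s, if anything falls off the work surface, if the arm or the gripper's body presses on something with over 40 N, if the wrist force passes 120 N, or if a joint passes its speed limit or range.

ROBOT

A 6-joint arm with a two-finger parallel gripper is mounted at the origin on a cart in front of the work surface, level with it; the furniture and walls round the work are solid. World frame = base frame: x ahead of the robot, y to its left, z up, the work surface at z = 0. Lengths are in mm, angles in degrees, forces in N, time in s.
With the tool pointing down it reaches from about 250 to 725 mm from the base axis. Payload 9.7 kg.
Tool frame: the origin (TCP) lies between the finger pads; the fingertips stand 8 mm ahead of it and the grasp point (between the pads) lies 11 mm behind it (nose_length is the distance from the TCP to the fingertips, in mm); z points along the fingers, y is the line along which they close (so a half turn about z gives the same grasp; the last joint's range is limited). The gripper opens to 85 mm and grips with 20 to 120 N. Pads are 22 mm wide; open, the fingers measure 114 mm over their backs; the gripper's body (76 mm by 85 mm) begins 54 mm behind the grasp point. The pads swing forward as they close: fully open they stand 13 mm farther back than shut.
Start: joints at [66.921, 4.979, 10.078, 95.1, 0, 90], TCP at [215.595, 505.98, 239.284] pointing down, gripper open.
Joint ranges: [-179.16, 179.16], [-48.56, 103.87], [-65.8, 70.77], [-126.05, 130.52], [-82.76, 87.17], [-180, 180]. Speed limits (degrees/s): [127.2, 127.2, 147.25, 180, 180, 180].

INTERFACE

Orientations are given as a 3x3 rotation matrix whose columns are the frame's x, y, z axes.
In Python, from plant import sense, get_image, job_done, masks_of, nose_length gives the robot as it stands.
- The arm moves only by the shell command python3 -m pendant 'ROWS' [FORCE]. ROWS is a JSON list of rows, 1 to 5 of them, each an object with the fields finger_gap (the finger opening in mm), xyz (a list: dx, dy, dz in shares of the most that a row can go, 1 being 62.5 mm), turn_vec (a list: a rotation vector rx, ry, rz in units of 2 degrees); a field left out counts as zero (the opening has to be given); each row shifts and turns the commanded pose from where the row before left it, along the tool's axes as they then stand; what a row does not reach is not made up. A row lasts 1/8 s, in which the tool goes at most 62.5 mm and 10.7 degrees, less where a joint would pass 70% of its speed; a pose out of reach is approached as far as the arm can. The fingers move at their own pace and stop on an object; FORCE is the grip in N (left out, the last holds). Time passes only in rows, so rows that do not move let the fingers close. It prints the time, the measured TCP pose, the force, the opening and the grip force at its end. Input that does not fit is refused with a message, and nothing moves.
- sense(): the state, without advancing time (a new reading comes with each control period).
- get_image(name): name is "scene" or "top" or "wrist"; returns a dict with "img" (400x640x3 uint8, red, green, blue), "mtx" (3x3 intrinsics, pixels), "rvec" (rotation vector, rad) and "tvec" (3), from world to camera coordinates, as OpenCV has them; the wrist camera has in their place "tool_from_camera" (4x4, takes a point from camera to tool coordinates, whose origin is the TCP and whose axes are the flange's). Camera axes: x right, y down, z forward; pixel columns grow to the right and rows downward; lengths in mm; the calibration is good to about 2 mm. The wrist camera is an equidistant fisheye: a pixel r from the principal point sees the ray r / f radians off the axis. A picture is of the moment at which its call begins: read the wrist's pose just before it. There is no depth.
- job_done(): hands the job in; it is judged then, once.
Trained networks look in the newest picture that a camera, given by its name, has taken for a name from the list of things; names that differ only in an ending like _2 or _b are one class to them, and where a whole thing is asked for, a point or a joint stands for the part that bears it (a point fixed in the world has none). Each returns a list of dicts, best first, with "conf" (0 to 1); they miss things now and then, are a little off and sometimes report something else, mostly with a low value. They report only what shows in the picture. A call takes as long as a camera call. They do not tell look-alikes from the thing itself.
- masks_of(camera, target): "pixels" (400x640 bool, what is visible of it) and "centre" ([column, row] in pixels, amid what is visible of it).
The state is a dict: "time_s": time; "joint_pos": joint angles; "qd": joint speeds; "joint_torque": joint torques, N m; "tool_pos": TCP position; "eef_rot": TCP orientation; "ft_force": force on the tool from outside, world axes, zero at the start; "ft_torque": the same for the moment, N m; "opening": finger opening in mm; "finger_force": force on a finger pad.
Only numpy, scipy, OpenCV 4.12 (cv2) and the standard library are available. Lean on these libraries where they do the work, as an engineer would, in place of code of your own. Each camera call takes 0.05 s, during which the arm holds its last target. There are 200 camera calls.

## Working session

There is one attempt and no reset: what is moved stays moved. The work goes in short steps, Python scripts to look and compute and a shell command to move; the robot and the scene stay as the last step left them, time stands still between calls to the robot, and variables do not carry over. Pictures are saved under pics/ and viewed, at most 14 in all, crops included, and the job is handed in when it is done.

```bash
ls; mkdir -p pics; cat > h.py <<'E'
import numpy as np, cv2
from plant import *
def save(n,f,crop=None,s=1):
    d=get_image(n); im=d["img"][:,:,::-1]
    if crop: im=im[crop[1]:crop[3],crop[0]:crop[2]]
    if s!=1: im=cv2.resize(im,None,fx=s,fy=s,interpolation=cv2.INTER_CUBIC)
    cv2.imwrite("pics/"+f,im); return d
def ray(d,px):
    R=cv2.Rodrigues(np.array(d["rvec"],float))[0]; t=np.array(d["tvec"],float).ravel()
    v=R.T@np.linalg.inv(d["mtx"])@[px[0],px[1],1]; return -R.T@t, v
def at_z(d,px,z):
    c,v=ray(d,px); return c+v*(z-c[2])/v[2]
def proj(d,P):
    return cv2.projectPoints(np.array(P,float).reshape(-1,1,3),np.array(d["rvec"],float),np.array(d["tvec"],float),np.array(d["mtx"],float),None)[0].reshape(-1,2)
E
python3 - <<'E'
from h import *
np.set_printoptions(precision=1,suppress=True)
for n in("scene","top"):
    d=save(n,n+"0.png"); print(n,ray(d,(320,200)),d["mtx"][0])
    for t in("target_rack","pocket_cap","lens_tube","cap","post","mirror_mount","dropper"):
        print(t,[(round(m["conf"],2),np.round(m["centre"]),m["pixels"].sum()) for m in masks_of(n,t)])
print(sense())
E
```

```text
pics
scene (array([ -17.6, -743.9,  892.7]), array([ 0.4,  0.6, -0.7])) [518.3   0.  313.6]
target_rack [(0.72, array([382., 293.]), np.int64(3348))]
pocket_cap [(0.63, array([323., 254.]), np.int64(495))]
lens_tube [(0.73, array([296., 213.]), np.int64(205))]
cap [(0.7, array([349., 218.]), np.int64(211)), (0.66, array([322., 241.]), np.int64(279)), (0.31, array([283., 195.]), np.int64(411))]
post [(0.61, array([309., 227.]), np.int64(129))]
mirror_mount [(0.95, array([280., 198.]), np.int64(402))]
dropper [(0.6, array([240., 168.]), np.int64(410))]
top (array([ 221.9,  -89.2, 1183.8]), array([ 0.2, -0. , -1. ])) [449.3   0.  317.9]
target_rack [(0.64, array([406., 211.]), np.int64(2137))]
pocket_cap [(0.9, array([344., 227.]), np.int64(374))]
lens_tube [(0.38, array([304., 230.]), np.int64(35)), (0.22, array([348., 227.]), np.int64(133))]
cap [(0.72, array([338., 191.]), np.int64(139)), (0.67, array([347., 224.]), np.int64(113))]
post []
mirror_mount [(0.7, array([284., 227.]), np.int64(187))]
dropper [(0.61, array([222., 229.]), np.int64(201))]
{'time_s': 0.8, 'joint_pos': array([66.9,  5. , 10.1, 95.1, -0. , 90. ]), 'qd': array([ 0.1,  0. , -0. , -0.1,  0. ,  0. ]), 'joint_torque': array([ -0. , -52. ,  46.5,   0. ,   0. ,   0. ]), 'tool_pos': array([215.6, 506. , 239.3]), 'eef_rot': array([[-0.9,  0.4,  0. ],
       [ 0.4,  0.9,  0. ],
       [-0. ,  0. , -1. ]]), 'ft_force': array([0.4, 0.4, 0.2]), 'ft_torque': array([-0.,  0.,  0.]), 'finger_force': 0.0, 'opening': 85.18052688067515}
```

View pics/scene0.png

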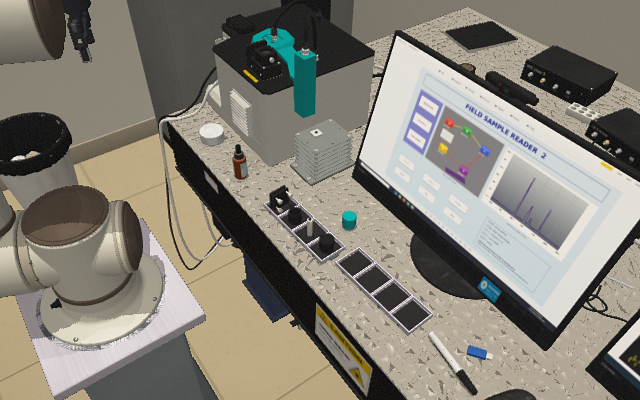

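```bash
python3 - <<'E'
from h import *
save("top","top1.png",(200,150,480,290),2.8)
save("scene","scene1.png",(220,130,480,350),2.7)
E
```

```text
(no output)
```

View pics/top1.png

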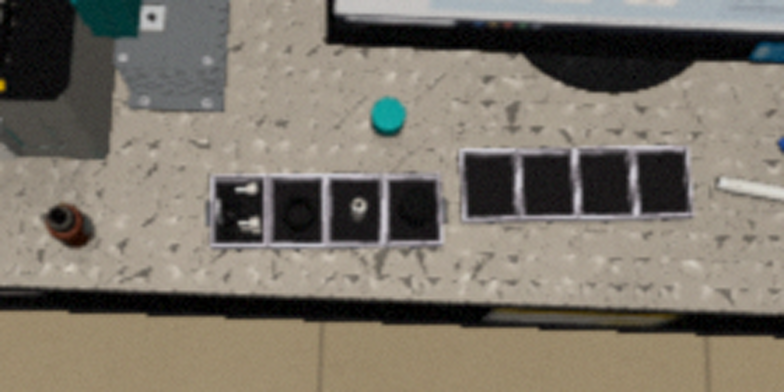

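View pics/scene1.png

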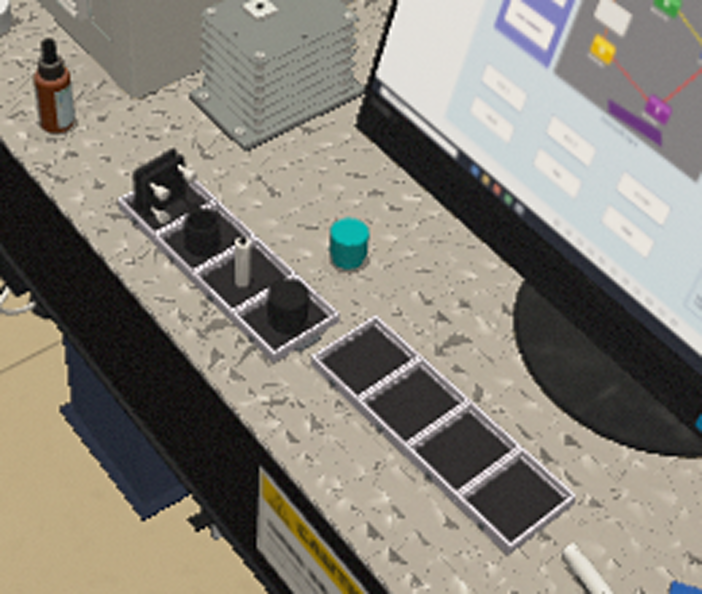

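The parts, left to right, in scene pixels:
- mirror mount (280,198)
- lens tube (296,213)
- post (309,227)
- black cap (322,241)

The look-alikes are the turquoise cap (349,218), which I reject, and the black bulb on the dropper (240,168). The close crop confirms the choice. The empty rack is to the right of the loading rack.

```bash
cat > fit.py <<'E'
from h import *
from scipy.optimize import least_squares
np.set_printoptions(precision=1,suppress=True)
T=get_image("top");S=get_image("scene")
# corners order: left-far,right-far,right-near,left-near (outer, top rim)
t=lambda a:np.array(a)/2.8+[200,150]
s=lambda a:np.array(a)/2.7+[220,130]
def fit(tc,sc,z=12):
    L=np.array([[35,110],[35,-110],[-35,-110],[-35,110]])
    def P(p):
        c,n=np.cos(p[2]),np.sin(p[2]); return np.c_[L@[[c,n],[-n,c]]+p[:2],np.full(4,z)]
    f=lambda p:np.r_[(proj(T,P(p))-tc).ravel(),(proj(S,P(p))-sc).ravel()]
    r=least_squares(f,[450,-100,0]); print(r.x[:2],np.degrees(r.x[2]),"res",r.fun)
    return r.x
a=fit(t([(461,150),(689,147),(692,215),(462,220)]),s([(375,318),(573,495),(510,549),(313,358)]))
b=fit(t([(212,175),(441,175),(441,245),(211,245)]),s([(177,160),(337,316),(276,355),(120,200)]))
for name,r in(("target",a),("load",b)):
    c,n=np.cos(r[2]),np.sin(r[2])
    for y in(82.5,27.5,-27.5,-82.5): print(name,y,r[:2]+np.array([-n*y,c*y]))
for nm,z in(("lens_tube",20),("cap",22),("post",31),("mirror_mount",28),("dropper",50)):
    for n,d in(("top",T),("scene",S)):
        get_image(n)
        print(nm,n,[at_z(d,m["centre"],z)[:2] for m in masks_of(n,nm)])
st=sense();print(st["tool_pos"],st["eef_rot"].round(3), nose_length if not callable(nose_length) else nose_length())
print(get_image("wrist")["tool_from_camera"],get_image("wrist")["mtx"])
E
python3 fit.py
```

```text
[ 473.8 -322. ] 3.044419931379157 res [-0.4 -0.9 -0.  -1.1  1.1  0.3  0.3 -0.1 -0.3 -0.9  0.9  0.9 -0.5  0.2
 -1.5 -0.3]
[439.6 -84.5] 2.452419325106741 res [-0.6 -0.9  0.1 -1.4  0.8 -0.4 -0.6  0.1  1.2  2.3  0.5 -0.4 -1.7  0.4
 -1.5 -0.1]
target 82.5 [ 469.4 -239.6]
target 27.5 [ 472.3 -294.5]
target -27.5 [ 475.3 -349.5]
target -82.5 [ 478.2 -404.4]
load 82.5 [436.   -2.1]
load 27.5 [438.4 -57.1]
load -27.5 [ 440.8 -112. ]
load -82.5 [ 443.1 -167. ]
lens_tube top [array([420. , -60.3])]
lens_tube scene [array([441.2, -57.6])]
cap top [array([432.9, -50.6]), array([ 531.7, -135.8])]
cap scene [array([ 441.2, -165.9]), array([ 532.5, -133.8])]
post top [array([439.2, -51.9]), array([427.6,  -3.7])]
post scene []
mirror_mount top [array([435.3,  -3.1])]
mirror_mount scene [array([439.4,   5.3])]
dropper top [array([410.7, 151.2])]
dropper scene [array([407.7, 136. ])]
[215.6 506.  239.3] [[-0.9  0.4 -0. ]
 [ 0.4  0.9 -0. ]
 [-0.  -0.  -1. ]] 8.0
[[  -0.    -1.    -0.3   72.8]
 [   1.    -0.    -0.    -0.1]
 [   0.    -0.3    1.  -135.1]
 [   0.     0.     0.     1. ]] [[309.7   0.  317.1]
 [  0.  309.7 197. ]
 [  0.    0.    1. ]]
```

The manual's scale: shifts go in shares of 62.5 mm and turns go in units of 2 degrees. Converting my numbers, 10.7 degrees is 5.35.

```bash
python3 -m pendant '[{"finger_gap": 85, "turn_vec": [0, 0, 5.35]}, {"finger_gap": 85, "turn_vec": [0, 0, 5.35]}, {"finger_gap": 85, "turn_vec": [0, 0, 5.35]}, {"finger_gap": 85, "turn_vec": [0, 0, 5.35]}, {"finger_gap": 85, "turn_vec": [0, 0, 5.35]}]'; python3 -m pendant '[{"finger_gap": 85, "turn_vec": [0, 0, 5.35]}, {"finger_gap": 85, "xyz": [-0.96, 0.24, 0]}, {"finger_gap": 85, "xyz": [-0.96, 0.24, 0]}, {"finger_gap": 85, "xyz": [-0.96, 0.24, 0]}, {"finger_gap": 85, "xyz": [-0.96, 0.24, 0]}]'; python3 -m pendant '[{"finger_gap": 85, "xyz": [-0.96, 0.24, 0]}, {"finger_gap": 85, "xyz": [-0.96, 0.24, 0]}, {"finger_gap": 85, "xyz": [-0.96, 0.24, 0]}, {"finger_gap": 85, "xyz": [-0.96, 0.24, 0]}, {"finger_gap": 85}]'
```

```text
time_s: 2.72
tool_pos: [215.6, 506.0, 239.3]
eef_rot: [[-0.226, 0.974, 0.0], [0.974, 0.226, -0.0], [-0.0, -0.0, -1.0]]
ft_force: [0.8, 0.6, -0.1]
opening: 84.9
finger_force: 0.0
time_s: 3.35
tool_pos: [287.0, 267.4, 239.4]
eef_rot: [[-0.048, 0.999, 0.001], [0.999, 0.048, 0.0], [0.0, 0.001, -1.0]]
ft_force: [0.9, 0.9, -0.3]
opening: 85.1
finger_force: 0.0
time_s: 3.98
tool_pos: [358.8, 28.2, 239.3]
eef_rot: [[-0.039, 0.999, 0.0], [0.999, 0.039, -0.001], [-0.001, 0.0, -1.0]]
ft_force: [-0.5, 1.0, 0.1]
opening: 85.1
finger_force: 0.0
```

In the tool's units: 20 mm is 0.32, -50 mm is -0.8.

```bash
python3 -m pendant '[{"finger_gap": 85, "xyz": [-0.8, 0.64, 0.32]}, {"finger_gap": 85, "xyz": [-0.736, 0.64, 0.32]}, {"finger_gap": 85, "xyz": [0, 0.064, 0]}, {"finger_gap": 85}]'; python3 - <<'E'
from h import *
s=sense(); np.savez("w0",p=s["tool_pos"],R=s["eef_rot"])
d=save("wrist","w0.png"); print(d["mtx"])
for t in("lens_tube","cap","post","mirror_mount"): print(t,[(round(m["conf"],2),np.round(m["centre"],1),m["pixels"].sum()) for m in masks_of("wrist",t)])
E
```

```text
time_s: 4.47
tool_pos: [442.6, -54.4, 201.2]
eef_rot: [[-0.048, 0.999, -0.001], [0.999, 0.048, 0.0], [0.0, -0.001, -1.0]]
ft_force: [0.4, -0.2, -0.1]
opening: 85.0
finger_force: 0.0
[[309.70691629   0.         317.07227553]
 [  0.         309.70691629 197.0297805 ]
 [  0.           0.           1.        ]]
lens_tube [(0.62, array([308.4, 123.9]), np.int64(1278)), (0.55, array([308.9, 185.6]), np.int64(527))]
cap [(0.65, array([311.7, 275.3]), np.int64(895))]
post [(0.5, array([312.3, 236.5]), np.int64(290))]
mirror_mount [(0.66, array([309.6, 124.1]), np.int64(1080))]
```

View pics/w0.png

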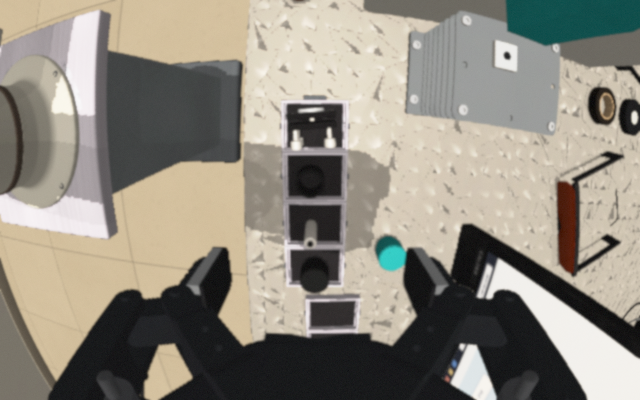

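```bash
cat >> h.py <<'E'
def wz(px,z,p,R,d):
    K=d["mtx"]; u=(np.array(px)-K[:2,2])/K[0,0]; r=np.hypot(*u)+1e-9
    v=np.r_[u/r*np.sin(r),np.cos(r)]
    M=np.array(d["tool_from_camera"]); c=R@M[:3,3]+p; w=R@(M[:3,:3]@v); return (c+w*(z-c[2])/w[2])[:2].round(1)
E
python3 - <<'E'
from h import *
f=np.load("w0.npz"); p,R=f["p"],f["R"]
d=save("wrist","w1.png",(270,85,370,345),2.3)
cv2.imwrite("pics/w1m.png",cv2.resize(d["img"][90:165,270:360,::-1],None,fx=7,fy=7,interpolation=cv2.INTER_CUBIC))
for n,px,z in(("rimLF",(342,101),12),("LN",(285,101),12),("RN",(288,286),12),("RF",(341,285),12),("lens",(308.9,180),20),("post top",(310,242),58),("post",(312.3,236.5),31),("cap",(311.7,275.3),22),("mm",(309.6,124),28),("T LF",(358,297),12),("T LN",(307,298),12)): print(n,wz(px,z,p,R,d))
for t in("lens_tube","cap","post","mirror_mount","target_rack"):
  for m in masks_of("wrist",t):
    ys,xs=np.nonzero(m["pixels"]); print(t,round(m["conf"],2),xs.min(),xs.max(),ys.min(),ys.max())
E
```

```text
rimLF [463.8  26.2]
LN [405.   23.5]
RN [ 412.6 -194.8]
RF [ 477.8 -190. ]
lens [433.5 -57.8]
post top [ 437.7 -111.3]
post [ 439.8 -117.2]
cap [ 441.2 -171.3]
mm [431.9   1.2]
T LF [ 501.  -207.8]
T LN [ 436.6 -211.6]
lens_tube 0.69 295 324 165 197
cap 0.67 374 405 235 271
cap 0.16 294 324 165 197
post 0.63 304 315 221 248
post 0.34 304 359 292 338
mirror_mount 0.8 286 335 108 148
mirror_mount 0.47 304 315 220 248
target_rack 0.62 281 348 150 201
target_rack 0.46 279 349 99 152
```

View pics/w1m.png

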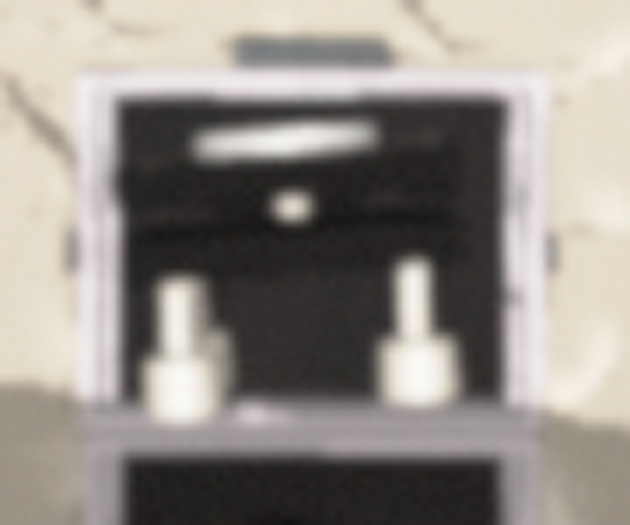

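```bash
python3 - <<'E'
from h import *
f=np.load("w0.npz"); p,R=f["p"],f["R"]; d=get_image("wrist")
g=lambda x,y,z:wz((270+x/7,90+y/7),z,p,R,d)
for z in (17,30,43,48): print(z,"knobs",g(180,390,z),g(420,370,z),"stripL/R",g(195,143,z),g(378,133,z))
print("pocket inner corners bottom",g(118,98,5),g(503,98,5),"rim outer", g(80,75,12),g(548,75,12),g(78,430,12),g(545,430,12))
E
```

```text
17 knobs [418.2 -22.6] [453.5 -17.9] stripL/R [419.   14.1] [445.6  16.8]
30 knobs [419.1 -20.9] [452.9 -16.5] stripL/R [419.8  14.3] [445.3  16.8]
43 knobs [419.9 -19.3] [452.3 -15. ] stripL/R [420.7  14.5] [445.   16.9]
48 knobs [420.2 -18.6] [452.1 -14.4] stripL/R [421.   14.5] [444.9  16.9]
pocket inner corners bottom [406.3  20.5] [464.4  23.2] rim outer [401.2  23.8] [470.3  26.9] [402.6 -29.9] [473.1 -26.6]
```

In the tool's units: -1 mm is -0.016, 50 mm is 0.8, -4.3 degrees is -2.15.

```bash
python3 -m pendant '[{"finger_gap": 85, "turn_vec": [0, 0, -2.15]}, {"finger_gap": 85, "xyz": [0.512, -0.016, 0]}, {"finger_gap": 85, "xyz": [0.496, 0, 0.32]}, {"finger_gap": 85, "xyz": [0, 0, 0.8]}, {"finger_gap": 85}]'; python3 - <<'E'
from h import *
s=sense(); p,R=s["tool_pos"],s["eef_rot"]
d=save("wrist","w2.png",(230,150,410,310),4)
for z in (35,51):
  for m in masks_of("wrist","mirror_mount"): print(m["conf"],m["centre"],wz(m["centre"],z,p,R,d),m["pixels"].sum())
# project of TCP-line target points: local plate top corners (assumed pose) 
E
```

```text
time_s: 5.7
tool_pos: [431.9, 7.3, 128.3]
eef_rot: [[-0.123, 0.992, -0.006], [0.992, 0.123, -0.0], [0.001, -0.006, -1.0]]
ft_force: [-0.0, 0.3, 0.3]
opening: 85.1
finger_force: 0.0
0.77 [317.5, 210.5] [432.    0.9] 2729
0.77 [317.5, 210.5] [431.4   6.4] 2729
```

View pics/w2.png

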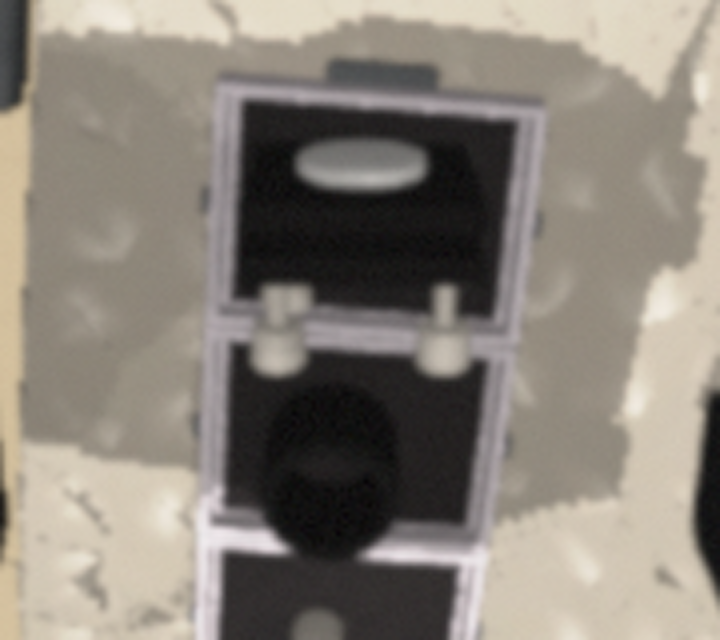

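```bash
python3 - <<'E'
from h import *
s=sense(); p,R=s["tool_pos"],s["eef_rot"]; d=get_image("wrist")
g=lambda x,y,z:wz((230+x/4,150+y/4),z,p,R,d)
print("knob ends bottom edge",g(278,377,40),g(443,375,40),"disk",g(295,165,28),g(428,165,28),"plate edges?",g(248,150,51),g(485,150,51),g(245,280,51))
print("pocket",g(218,80,12),g(545,102,12),g(207,330,12),g(518,345,12))
E
```

```text
knob ends bottom edge [424.6 -30.1] [457.8 -25.6] disk [423.1  11.4] [449.7  14.6] plate edges? [414.5  19.6] [457.3  24.9] [416.4  -5.6]
pocket [404.7  23.5] [474.3  27.3] [407.4 -33.9] [477.7 -29.1]
```

In the tool's units: 3 mm is 0.048, -2 mm is -0.032.

```bash
python3 -m pendant '[{"finger_gap": 85, "xyz": [-0.032, 0.048, 0.64]}, {"finger_gap": 85, "xyz": [0, 0, 0.64]}, {"finger_gap": 85, "xyz": [0, 0, 0.368]}, {"finger_gap": 85}]' 30; python3 -m pendant '[{"finger_gap": 40}, {"finger_gap": 40}, {"finger_gap": 40}, {"finger_gap": 40}, {"finger_gap": 40}]' 30;
```

```text
time_s: 6.4
tool_pos: [437.2, 5.2, 28.3]
eef_rot: [[-0.122, 0.993, -0.001], [0.993, 0.122, 0.0], [0.0, -0.001, -1.0]]
ft_force: [-0.5, 0.3, 0.9]
opening: 84.9
finger_force: 0.0
time_s: 7.02
tool_pos: [438.1, 5.5, 29.7]
eef_rot: [[-0.122, 0.993, 0.002], [0.993, 0.122, -0.0], [-0.0, 0.002, -1.0]]
ft_force: [-1.2, -0.6, 7.2]
opening: 45.3
finger_force: 30.1
```

```bash
python3 -m pendant '[{"finger_gap": 40, "xyz": [0, 0, -0.48]}, {"finger_gap": 40, "xyz": [0, 0, -0.72]}, {"finger_gap": 40, "xyz": [0, 0, -0.72]}, {"finger_gap": 40}]' 40; python3 - <<'E'
from h import *
save("wrist","w3.png",(200,150,440,330),3)
E
```

```text
time_s: 7.52
tool_pos: [439.1, 5.5, 152.1]
eef_rot: [[-0.122, 0.992, 0.006], [0.993, 0.122, 0.0], [-0.001, 0.006, -1.0]]
ft_force: [0.9, -0.6, -2.5]
opening: 45.4
finger_force: 42.6
```

View pics/w3.png

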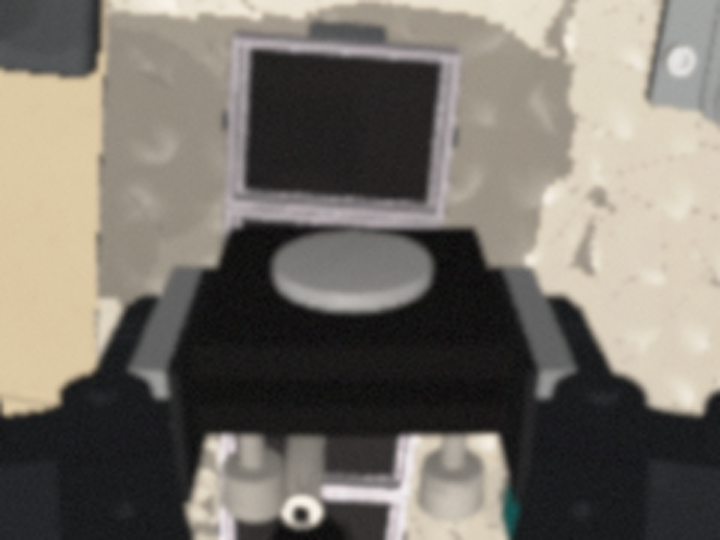

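```bash
python3 -m pendant '[{"finger_gap": 40, "turn_vec": [0, 0, 2]}, {"finger_gap": 40, "xyz": [-0.8, 0.032, 0]}, {"finger_gap": 40, "xyz": [-0.8, 0.032, 0]}, {"finger_gap": 40, "xyz": [-0.8, 0.032, 0]}, {"finger_gap": 40, "xyz": [-0.8, 0.032, 0]}]'; python3 -m pendant '[{"finger_gap": 40, "xyz": [-0.8, 0.032, 0]}, {"finger_gap": 40, "xyz": [-0.8, 0.032, 0]}, {"finger_gap": 40, "xyz": [-0.8, 0.032, 0]}, {"finger_gap": 40, "xyz": [-0.8, 0.032, 0]}, {"finger_gap": 40}]'; python3 - <<'E'
from h import *
s=sense(); p,R=s["tool_pos"],s["eef_rot"]; np.savez("w4",p=p,R=R)
d=save("wrist","w4.png",(200,0,440,330),1.8)
print("disk",wz((317.7,239.3),p[2]-1.7,p,R,d),p)
E
```

```text
time_s: 8.2
tool_pos: [455.2, -195.2, 146.8]
eef_rot: [[-0.053, 0.999, -0.001], [0.999, 0.053, 0.001], [0.001, -0.001, -1.0]]
ft_force: [1.4, -0.7, -1.2]
opening: 44.9
finger_force: 42.5
time_s: 8.82
tool_pos: [473.4, -395.5, 145.3]
eef_rot: [[-0.05, 0.999, -0.003], [0.999, 0.05, 0.002], [0.002, -0.003, -1.0]]
ft_force: [-0.1, -0.3, -1.6]
opening: 45.7
finger_force: 42.4
disk [ 472.8 -385. ] [ 473.36442797 -395.49992528  145.31178196]
```

View pics/w4.png

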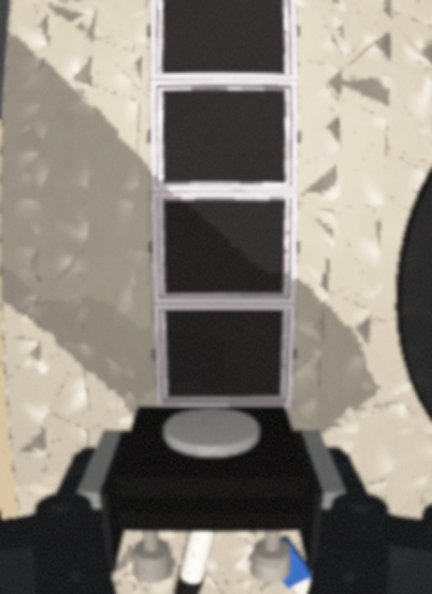

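```bash
python3 - <<'E'
from h import *
f=np.load("w4.npz"); p,R=f["p"],f["R"]; d=get_image("wrist")
g=lambda x,y,z=12:wz((200+x/1.8,y/1.8),z,p,R,d)
for y,xl,xr in((80,151,298),(190,152,298),(300,154,297),(404,158,294)):
    a,b=g(xl,y),g(xr,y); print(a,b,(a+b)/2,np.degrees(np.arctan2(*(b-a)[::-1])))
E
```

```text
[ 437.9 -268.4] [ 507.7 -264.5] [ 472.8  -266.45] 3.198014925891105
[ 440.9 -322.3] [ 510.5 -318.6] [ 475.7  -320.45] 3.043031861271042
[ 443.6 -376.1] [ 514.  -372.5] [ 478.8 -374.3] 2.927347991740891
[ 446.8 -430.7] [ 517.5 -427.3] [ 482.15 -429.  ] 2.7532628403553656
```

```bash
python3 -m pendant '[{"finger_gap": 40, "xyz": [-0.016, 0.096, 0.64]}, {"finger_gap": 40, "xyz": [0, 0, 0.64]}, {"finger_gap": 40, "xyz": [0, 0, 0.4]}, {"finger_gap": 40}, {"finger_gap": 40}]'
```

```text
time_s: 9.55
tool_pos: [480.9, -393.4, 44.6]
eef_rot: [[-0.054, 0.999, 0.001], [0.999, 0.054, -0.001], [-0.001, 0.001, -1.0]]
ft_force: [-0.3, -0.1, -0.9]
opening: 45.2
finger_force: 42.4
```

In the tool's units: -3 mm is -0.048, -2 mm is -0.032.

```bash
python3 -m pendant '[{"finger_gap": 40, "xyz": [-0.048, -0.032, 0.112]}, {"finger_gap": 40, "xyz": [0, 0, 0.08]}, {"finger_gap": 40, "xyz": [0, 0, 0.032]}, {"finger_gap": 40}, {"finger_gap": 40}]'
```

```text
time_s: 10.18
tool_pos: [478.5, -397.1, 29.9]
eef_rot: [[-0.052, 0.999, 0.0], [0.999, 0.052, -0.0], [-0.0, 0.0, -1.0]]
ft_force: [-3.7, 1.5, 6.0]
opening: 45.4
finger_force: 43.2
```

In the tool's units: -40 mm is -0.64, -20 mm is -0.32.

```bash
python3 -m pendant '[{"finger_gap": 85}, {"finger_gap": 85}, {"finger_gap": 85, "xyz": [0, 0, -0.64]}, {"finger_gap": 85, "xyz": [0, 0, -0.64]}, {"finger_gap": 85, "xyz": [0, 0, -0.32]}]'; python3 -m pendant '[{"finger_gap": 85, "xyz": [0.912, -0.064, 0]}, {"finger_gap": 85, "xyz": [0.912, -0.064, 0]}, {"finger_gap": 85, "xyz": [0.912, -0.064, 0]}, {"finger_gap": 85, "xyz": [0.912, -0.064, 0]}, {"finger_gap": 85, "xyz": [0.912, -0.064, 0]}]';python3 -m pendant '[{"finger_gap": 85, "xyz": [0.912, -0.048, 0]}, {"finger_gap": 85}]'; python3 - <<'E'
from h import *
s=sense(); p,R=s["tool_pos"],s["eef_rot"]
d=save("wrist","w5.png",(200,80,440,350),2.2)
for t,z in(("lens_tube",20),("post",31),("cap",22)):
  for m in masks_of("wrist",t): print(t,m["conf"],m["centre"],wz(m["centre"],z,p,R,d),m["pixels"].sum())
save("top","top2.png",(330,170,480,270),4)
E
```

```text
time_s: 10.8
tool_pos: [479.1, -397.3, 131.6]
eef_rot: [[-0.053, 0.999, 0.002], [0.999, 0.053, -0.002], [-0.002, 0.002, -1.0]]
ft_force: [1.0, -0.5, -0.2]
opening: 84.9
finger_force: 0.0
time_s: 11.42
tool_pos: [443.1, -111.7, 129.2]
eef_rot: [[-0.052, 0.999, 0.001], [0.999, 0.052, -0.0], [-0.0, 0.001, -1.0]]
ft_force: [0.4, 0.2, 0.6]
opening: 85.2
finger_force: 0.0
time_s: 11.68
tool_pos: [437.3, -53.5, 129.4]
eef_rot: [[-0.058, 0.998, 0.001], [0.998, 0.058, 0.0], [0.0, 0.001, -1.0]]
ft_force: [0.2, -0.7, 0.6]
opening: 84.8
finger_force: 0.0
lens_tube 0.63 [314.6, 208.4] [435.4 -63.8] 1086
post 0.9 [315.6, 270.6] [ 439.2 -116.9] 523
cap 0.95 [316.5, 313.8] [ 443.1 -171.6] 1328
cap 0.76 [399.0, 289.4] [ 520.  -140.4] 502
```

View pics/w5.png

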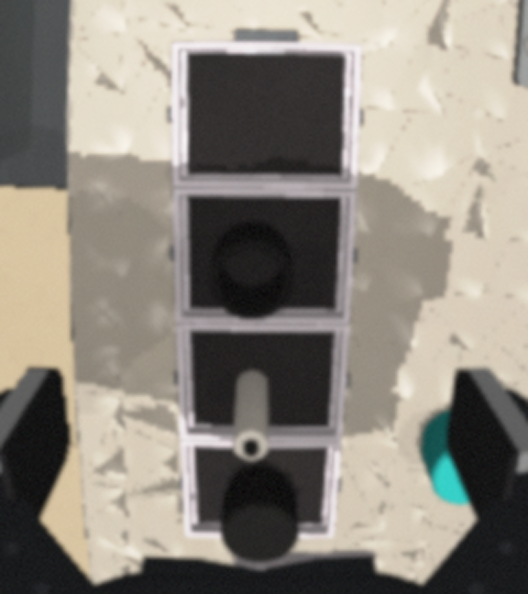

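View pics/top2.png

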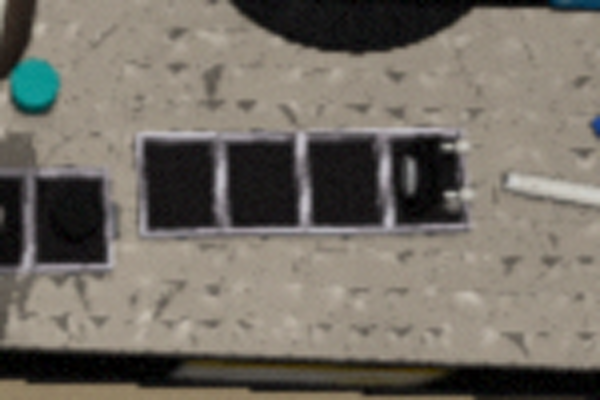

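```bash
python3 -m pendant '[{"finger_gap": 85, "xyz": [-0.08, 0, 0.64]}, {"finger_gap": 85, "xyz": [0, 0, 0.64]}, {"finger_gap": 85, "xyz": [0, 0, 0.32]}, {"finger_gap": 85, "xyz": [0, 0, 0.08]}, {"finger_gap": 85}]'; python3 -m pendant '[{"finger_gap": 20}, {"finger_gap": 20}, {"finger_gap": 20}, {"finger_gap": 20}, {"finger_gap": 20}]' 25
```

```text
time_s: 12.55
tool_pos: [438.0, -62.2, 24.6]
eef_rot: [[-0.051, 0.999, 0.0], [0.999, 0.051, -0.0], [-0.0, 0.0, -1.0]]
ft_force: [0.6, -0.1, -0.2]
opening: 85.0
finger_force: 0.0
time_s: 13.18
tool_pos: [438.0, -61.5, 24.7]
eef_rot: [[-0.053, 0.999, 0.001], [0.999, 0.053, -0.0], [-0.0, 0.001, -1.0]]
ft_force: [-2.6, -0.9, 5.5]
opening: 29.1
finger_force: 24.8
```

In the tool's units: -30 mm is -0.48, -50 mm is -0.8.

```bash
python3 -m pendant '[{"finger_gap": 20, "xyz": [0, 0, -0.48]}, {"finger_gap": 20, "xyz": [0, 0, -0.8]}, {"finger_gap": 20, "xyz": [0, 0, -0.32]}, {"finger_gap": 20}]'; python3 -m pendant '[{"finger_gap": 20, "xyz": [-0.768, 0.064, 0]}, {"finger_gap": 20, "xyz": [-0.768, 0.064, 0]}, {"finger_gap": 20, "xyz": [-0.768, 0.064, 0]}, {"finger_gap": 20, "xyz": [-0.768, 0.064, 0]}, {"finger_gap": 20, "xyz": [-0.768, 0.064, 0]}]'; python3 -m pendant '[{"finger_gap": 20, "xyz": [-0.768, 0.064, 0]}, {"finger_gap": 20, "xyz": [-0.032, 0, 0]}, {"finger_gap": 20}]'; python3 - <<'E'
from h import *
s=sense(); p,R=s["tool_pos"],s["eef_rot"]
d=get_image("wrist"); print(p)
for m in masks_of("wrist","lens_tube"):
  ys,xs=np.nonzero(m["pixels"])
  print(m["conf"],m["centre"],wz(m["centre"],p[2],p,R,d),m["pixels"].sum(), "topfar", wz((xs.mean(),ys.min()),p[2]+10,p,R,d))
E
```

```text
time_s: 13.68
tool_pos: [438.6, -61.6, 125.3]
eef_rot: [[-0.053, 0.999, 0.003], [0.999, 0.053, -0.0], [-0.0, 0.003, -1.0]]
ft_force: [-0.7, -0.6, -1.1]
opening: 29.1
finger_force: 25.1
time_s: 14.3
tool_pos: [469.9, -301.4, 122.2]
eef_rot: [[-0.053, 0.999, -0.002], [0.999, 0.053, 0.001], [0.001, -0.002, -1.0]]
ft_force: [0.2, -0.1, -0.2]
opening: 29.3
finger_force: 25.1
time_s: 14.68
tool_pos: [476.4, -349.4, 122.5]
eef_rot: [[-0.052, 0.999, -0.002], [0.999, 0.052, 0.002], [0.002, -0.002, -1.0]]
ft_force: [-0.1, -0.1, 0.1]
opening: 28.9
finger_force: 25.1
[ 476.41648033 -349.4389503   122.45949828]
0.98 [314.7, 256.0] [ 474.8 -347.3] 3690 topfar [ 474.5 -320.9]
0.32 [315.0, 123.3] [ 471.8 -284. ] 17230 topfar [ 471.  -243.3]
```

In the tool's units: -1 mm is -0.016, 40 mm is 0.64.

```bash
python3 -m pendant '[{"finger_gap": 20, "xyz": [-0.016, 0, 0.64]}, {"finger_gap": 20, "xyz": [0, 0, 0.56]}, {"finger_gap": 20, "xyz": [0, 0, 0.192]}, {"finger_gap": 20, "xyz": [0, 0, 0.08]}, {"finger_gap": 20}]'
```

```text
time_s: 15.4
tool_pos: [477.6, -350.9, 33.2]
eef_rot: [[-0.053, 0.999, 0.001], [0.999, 0.053, -0.001], [-0.001, 0.001, -1.0]]
ft_force: [-0.9, -0.1, 0.1]
opening: 29.2
finger_force: 25.1
```

The manual's scale: shifts go in shares of 62.5 mm and turns go in units of 2 degrees. Converting my numbers, 5 mm is 0.08, 3 mm is 0.048.

```bash
python3 -m pendant '[{"finger_gap": 20, "xyz": [0, -0.016, 0.08]}, {"finger_gap": 20, "xyz": [0, 0, 0.048]}, {"finger_gap": 20}, {"finger_gap": 20}]'; python3 -m pendant '[{"finger_gap": 85}, {"finger_gap": 85}, {"finger_gap": 85, "xyz": [0, 0, -0.64]}, {"finger_gap": 85, "xyz": [0, 0, -0.64]}, {"finger_gap": 85, "xyz": [0, 0, -0.32]}]'; python3 -m pendant '[{"finger_gap": 85, "xyz": [0.768, -0.08, 0]}, {"finger_gap": 85, "xyz": [0.768, -0.08, 0]}, {"finger_gap": 85, "xyz": [0.768, -0.08, 0]}, {"finger_gap": 85, "xyz": [0.768, -0.08, 0]}, {"finger_gap": 85, "xyz": [0.768, -0.08, 0]}]';python3 -m pendant '[{"finger_gap": 85}, {"finger_gap": 85}]'; python3 - <<'E'
from h import *
s=sense(); p,R=s["tool_pos"],s["eef_rot"]
d=get_image("wrist")
for t,z in(("post",31),("cap",22)):
  for m in masks_of("wrist",t):
    ys,xs=np.nonzero(m["pixels"]); print(t,m["conf"],m["centre"],wz(m["centre"],z,p,R,d),m["pixels"].sum(),xs.min(),xs.max(),ys.min(),ys.max(),"base",wz((xs.mean(),ys.min()),5,p,R,d),"topnear",wz((xs.mean(),ys.max()),58,p,R,d))
E
```

```text
time_s: 15.9
tool_pos: [476.3, -351.2, 24.8]
eef_rot: [[-0.053, 0.999, 0.001], [0.999, 0.053, -0.001], [-0.001, 0.001, -1.0]]
ft_force: [-1.4, -0.2, 5.1]
opening: 29.0
finger_force: 25.6
time_s: 16.52
tool_pos: [476.6, -351.3, 126.4]
eef_rot: [[-0.053, 0.999, 0.002], [0.999, 0.053, -0.001], [-0.001, 0.002, -1.0]]
ft_force: [-0.3, -0.7, -1.3]
opening: 84.8
finger_force: 0.0
time_s: 17.15
tool_pos: [438.0, -111.2, 124.0]
eef_rot: [[-0.052, 0.999, 0.0], [0.999, 0.052, 0.0], [0.0, 0.0, -1.0]]
ft_force: [1.1, 0.7, 0.8]
opening: 85.0
finger_force: 0.0
time_s: 17.4
tool_pos: [438.7, -112.7, 124.2]
eef_rot: [[-0.053, 0.999, 0.0], [0.999, 0.053, -0.0], [-0.0, 0.0, -1.0]]
ft_force: [-0.4, -0.5, -1.5]
opening: 85.3
finger_force: 0.0
post 0.71 [316.9, 205.9] [ 438.3 -115.4] 503 308 324 188 221 base [ 437.1 -108.1] topnear [ 437.8 -117.6]
cap 0.76 [422.9, 231.9] [ 531.3 -137.6] 1321 401 443 211 253 base [ 533.7 -124.1] topnear [ 519.1 -140.1]
cap 0.7 [318.1, 264.7] [ 442.3 -172.3] 1570 301 341 240 287 base [ 443.2 -156.2] topnear [ 443.6 -171.9]
```

In the tool's units: 5 mm is 0.08, 40 mm is 0.64.

```bash
python3 -m pendant '[{"finger_gap": 85, "xyz": [0, 0, 0.64]}, {"finger_gap": 85, "xyz": [0, 0, 0.48]}, {"finger_gap": 85, "xyz": [0, 0, 0.24]}, {"finger_gap": 85, "xyz": [0, 0, 0.08]}, {"finger_gap": 85}]'; python3 -m pendant '[{"finger_gap": 6}, {"finger_gap": 6}, {"finger_gap": 6}, {"finger_gap": 6}, {"finger_gap": 6}]' 30;  python3 -m pendant '[{"finger_gap": 6}]'
```

```text
time_s: 18.18
tool_pos: [438.8, -112.9, 34.7]
eef_rot: [[-0.052, 0.999, 0.001], [0.999, 0.052, -0.0], [-0.0, 0.001, -1.0]]
ft_force: [-0.5, 0.5, -0.7]
opening: 85.1
finger_force: 0.0
time_s: 18.8
tool_pos: [438.6, -112.6, 34.3]
eef_rot: [[-0.053, 0.999, 0.0], [0.999, 0.053, -0.0], [-0.0, 0.0, -1.0]]
ft_force: [0.0, -0.9, 1.3]
opening: 11.9
finger_force: 29.2
time_s: 18.92
tool_pos: [438.6, -112.6, 34.3]
eef_rot: [[-0.053, 0.999, 0.0], [0.999, 0.053, -0.0], [-0.0, 0.0, -1.0]]
ft_force: [-0.7, 0.4, 2.5]
opening: 11.4
finger_force: 29.2
```

In the tool's units: -50 mm is -0.8, -30 mm is -0.48.

```bash
python3 -m pendant '[{"finger_gap": 6, "xyz": [0, 0, -0.48]}, {"finger_gap": 6, "xyz": [0, 0, -0.8]}, {"finger_gap": 6, "xyz": [0, 0, -0.16]}, {"finger_gap": 6}]'; python3 -m pendant '[{"finger_gap": 6, "xyz": [-0.736, 0.096, 0]}, {"finger_gap": 6, "xyz": [-0.736, 0.096, 0]}, {"finger_gap": 6, "xyz": [-0.736, 0.096, 0]}, {"finger_gap": 6, "xyz": [-0.736, 0.096, 0]}, {"finger_gap": 6}]'; python3 -m pendant '[{"finger_gap": 6, "xyz": [0, 0, 0.56]}, {"finger_gap": 6, "xyz": [0, 0, 0.48]}, {"finger_gap": 6, "xyz": [0, 0, 0.192]}, {"finger_gap": 6}, {"finger_gap": 6}]'
```

```text
time_s: 19.42
tool_pos: [438.8, -112.6, 124.3]
eef_rot: [[-0.053, 0.999, 0.001], [0.999, 0.053, -0.0], [-0.0, 0.001, -1.0]]
ft_force: [-0.1, 0.6, 0.1]
opening: 11.4
finger_force: 29.3
time_s: 20.05
tool_pos: [471.4, -297.1, 121.4]
eef_rot: [[-0.05, 0.999, -0.003], [0.999, 0.05, 0.002], [0.002, -0.003, -1.0]]
ft_force: [-0.3, -0.4, -1.0]
opening: 12.0
finger_force: 29.4
time_s: 20.68
tool_pos: [472.7, -295.2, 48.3]
eef_rot: [[-0.053, 0.999, 0.001], [0.999, 0.053, -0.001], [-0.001, 0.001, -1.0]]
ft_force: [0.9, 0.4, 0.2]
opening: 11.8
finger_force: 29.4
```

```bash
python3 -m pendant '[{"finger_gap": 6, "xyz": [0.016, 0.016, 0.112]}, {"finger_gap": 6, "xyz": [0, 0, 0.08]}, {"finger_gap": 6, "xyz": [0, 0, 0.032]}, {"finger_gap": 6}, {"finger_gap": 6}]'; python3 -m pendant '[{"finger_gap": 40}, {"finger_gap": 85}, {"finger_gap": 85}, {"finger_gap": 85, "xyz": [0, 0, -0.32]}, {"finger_gap": 85, "xyz": [0, 0, -0.64]}]'; python3 -m pendant '[{"finger_gap": 85, "xyz": [0, 0, -0.56]}, {"finger_gap": 85, "xyz": [0.672, -0.128, 0]}, {"finger_gap": 85, "xyz": [0.672, -0.128, 0]}, {"finger_gap": 85, "xyz": [0.672, -0.128, 0]}, {"finger_gap": 85}]'; python3 - <<'E'
from h import *
s=sense(); p,R=s["tool_pos"],s["eef_rot"]
d=save("wrist","w6.png",(200,80,440,350),2.2); print(p)
for t,z in(("cap",22),):
  for m in masks_of("wrist",t):
    ys,xs=np.nonzero(m["pixels"]); print(t,m["conf"],m["centre"],wz(m["centre"],z,p,R,d),m["pixels"].sum(),"base",wz((xs.mean(),ys.min()),5,p,R,d),"topnear",wz((xs.mean(),ys.max()),40,p,R,d))
E
```

```text
time_s: 21.3
tool_pos: [473.4, -294.1, 34.3]
eef_rot: [[-0.053, 0.999, 0.001], [0.999, 0.053, -0.001], [-0.001, 0.001, -1.0]]
ft_force: [-2.0, 1.8, 8.2]
opening: 11.3
finger_force: 30.3
time_s: 21.92
tool_pos: [472.1, -293.4, 92.1]
eef_rot: [[-0.053, 0.999, -0.003], [0.999, 0.053, 0.002], [0.002, -0.003, -1.0]]
ft_force: [0.9, 0.1, 0.8]
opening: 85.1
finger_force: 0.0
time_s: 22.55
tool_pos: [442.0, -167.6, 128.4]
eef_rot: [[-0.055, 0.998, 0.0], [0.998, 0.055, 0.0], [0.0, 0.0, -1.0]]
ft_force: [1.0, 0.2, 0.2]
opening: 84.8
finger_force: 0.0
[ 442.04649406 -167.5527469   128.42056207]
cap 0.9 [424.6, 170.5] [ 529.2 -139.2] 1545 base [ 534.9 -123.9] topnear [ 526.5 -153.6]
cap 0.86 [316.3, 201.6] [ 441.2 -170.9] 1606 base [ 443.4 -154.9] topnear [ 444.8 -184.1]
cap 0.64 [340.3, 284.0] [ 467.4 -248.8] 6731 base [ 466.9 -207.8] topnear [ 473.  -299.9]
```

View pics/w6.png

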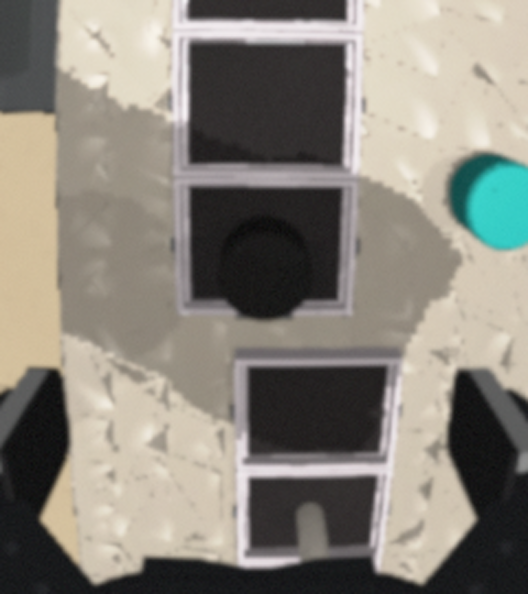

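In the tool's units: 40 mm is 0.64, 18 mm is 0.288.

```bash
python3 -m pendant '[{"finger_gap": 85, "xyz": [-0.016, 0.016, 0.64]}, {"finger_gap": 85, "xyz": [0, 0, 0.64]}, {"finger_gap": 85, "xyz": [0, 0, 0.288]}, {"finger_gap": 85, "xyz": [0, 0, 0.08]}, {"finger_gap": 85}]'; python3 -m pendant '[{"finger_gap": 22}, {"finger_gap": 22}, {"finger_gap": 22}, {"finger_gap": 22}, {"finger_gap": 22}]' 30
```

```text
time_s: 23.28
tool_pos: [444.1, -170.8, 26.0]
eef_rot: [[-0.052, 0.999, 0.001], [0.999, 0.052, -0.0], [-0.0, 0.001, -1.0]]
ft_force: [0.3, 0.3, 0.3]
opening: 85.2
finger_force: 0.0
time_s: 23.9
tool_pos: [443.8, -170.5, 25.8]
eef_rot: [[-0.053, 0.999, 0.001], [0.999, 0.053, -0.0], [-0.0, 0.001, -1.0]]
ft_force: [-1.1, 0.1, 4.7]
opening: 31.9
finger_force: 29.7
```

In the tool's units: -40 mm is -0.64, -36 mm is -0.576.

```bash
python3 -m pendant '[{"finger_gap": 22, "xyz": [0, 0, -0.48]}, {"finger_gap": 22, "xyz": [0, 0, -0.64]}, {"finger_gap": 22, "xyz": [-0.56, 0.192, 0]}, {"finger_gap": 22, "xyz": [-0.576, 0.176, 0]}, {"finger_gap": 22}]'; python3 -m pendant '[{"finger_gap": 22, "xyz": [0, 0, 0.56]}, {"finger_gap": 22, "xyz": [0, 0, 0.288]}, {"finger_gap": 22}, {"finger_gap": 22}]'; python3 - <<'E'
from h import *
s=sense(); p,R=s["tool_pos"],s["eef_rot"];d=get_image("wrist")
for m in masks_of("wrist","cap"):
    ys,xs=np.nonzero(m["pixels"]); print(m["conf"],m["centre"],wz(m["centre"],p[2],p,R,d),m["pixels"].sum(),ys.min(),ys.max())
E
```

```text
time_s: 24.52
tool_pos: [470.6, -241.7, 94.7]
eef_rot: [[-0.051, 0.999, -0.0], [0.999, 0.051, -0.0], [-0.0, -0.0, -1.0]]
ft_force: [-1.6, 0.5, -0.6]
opening: 31.4
finger_force: 30.0
time_s: 25.02
tool_pos: [470.6, -240.0, 43.2]
eef_rot: [[-0.053, 0.999, 0.001], [0.999, 0.053, -0.0], [-0.001, 0.001, -1.0]]
ft_force: [-0.3, -0.3, 0.6]
opening: 32.0
finger_force: 30.0
0.89 [444.7, 63.1] [ 522.9 -141.7] 3711 32 96
0.75 [315.6, 259.2] [ 469.5 -239.6] 4633 217 298
```

Lower the last 17 mm, release, retreat to the robot's left and check.

```bash
python3 -m pendant '[{"finger_gap": 22, "xyz": [0, 0, 0.16]}, {"finger_gap": 22, "xyz": [0, 0, 0.08]}, {"finger_gap": 22, "xyz": [0, 0, 0.032]}, {"finger_gap": 22}, {"finger_gap": 22}]'; python3 -m pendant '[{"finger_gap": 50}, {"finger_gap": 85}, {"finger_gap": 85}, {"finger_gap": 85, "xyz": [0, 0, -0.32]}, {"finger_gap": 85, "xyz": [0, 0, -0.64]}]'; python3 -m pendant '[{"finger_gap": 85, "xyz": [0, 0, -0.8]}, {"finger_gap": 85, "xyz": [0, 0, -0.64]}, {"finger_gap": 85, "xyz": [0.8, -0.32, 0]}, {"finger_gap": 85, "xyz": [0.8, -0.32, 0]}, {"finger_gap": 85, "xyz": [0.8, -0.32, 0]}]'; python3 -m pendant '[{"finger_gap": 85, "xyz": [0.64, -0.32, 0]}, {"finger_gap": 85}, {"finger_gap": 85}]'; python3 - <<'E'
from h import *
np.set_printoptions(precision=1,suppress=True)
a=np.radians(3); C=np.array([475,-321])
d=save("scene","s9.png",(330,220,450,340),5)
for n,zs in(("scene",0),("top",0)):
  d=get_image(n)
  for t,z in(("lens_tube",20),("cap",22),("post",31),("mirror_mount",28)):
    for m in masks_of(n,t):
      q=at_z(d,m["centre"],z)[:2]-C
      print(n,t,round(m["conf"],2),np.array([[np.cos(a),np.sin(a)],[-np.sin(a),np.cos(a)]])@q)
E
```

```text
time_s: 25.75
tool_pos: [470.1, -240.0, 25.8]
eef_rot: [[-0.053, 0.999, -0.0], [0.999, 0.053, 0.0], [0.0, -0.0, -1.0]]
ft_force: [-3.8, 2.1, 9.1]
opening: 32.2
finger_force: 30.8
time_s: 26.38
tool_pos: [469.2, -239.6, 84.1]
eef_rot: [[-0.053, 0.999, -0.003], [0.999, 0.053, 0.002], [0.002, -0.003, -1.0]]
ft_force: [0.6, 0.5, 0.8]
opening: 84.6
finger_force: 0.0
time_s: 27.0
tool_pos: [401.6, -92.3, 175.1]
eef_rot: [[-0.052, 0.999, 0.0], [0.999, 0.052, 0.0], [0.0, 0.0, -1.0]]
ft_force: [0.3, 1.0, -0.0]
opening: 84.9
finger_force: 0.0
time_s: 27.38
tool_pos: [380.7, -54.7, 175.3]
eef_rot: [[-0.053, 0.999, 0.001], [0.999, 0.053, -0.0], [-0.0, 0.001, -1.0]]
ft_force: [0.7, 0.3, 0.4]
opening: 84.9
finger_force: 0.0
scene lens_tube 0.64 [  5.6 -23.6]
scene cap 0.65 [ 2.6 82.1]
scene cap 0.53 [ 64.3 181. ]
scene cap 0.35 [-13.2  -2.5]
scene mirror_mount 0.61 [  4.5 -79. ]
top lens_tube 0.59 [  4.9 -30.6]
top lens_tube 0.29 [-3.2  7.6]
top cap 0.6 [ 56.5 171.9]
top cap 0.5 [-3.4 89.5]
top post 0.42 [ 4.5 25.3]
top mirror_mount 0.55 [ -1.  -78.3]
```

View pics/s9.png

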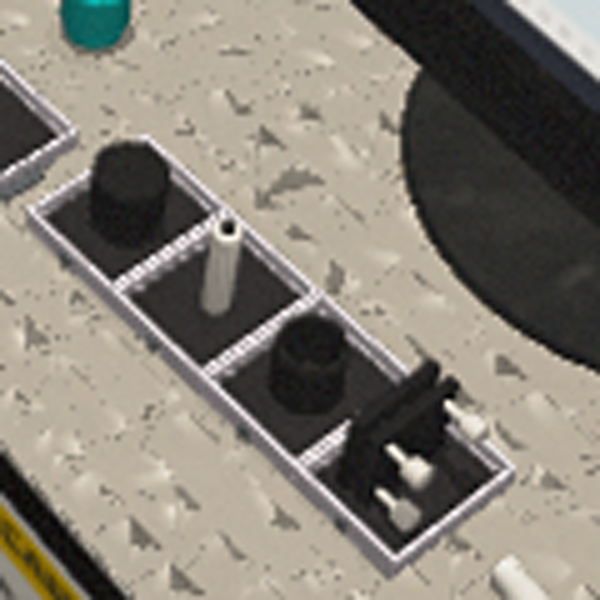

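```bash
python3 -c "
from plant import *
print(job_done())"
```

```text
the job is handed in; nothing more can be done
None
```

All four parts now stand upright in the target rack in reverse order (left to right: cap, post, lens tube, mirror mount), the dropper bottle was not touched, and the job was handed in at about 28 s; no verdict was returned.

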